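# Wake up the sanding corner: lamp, suction gate, fan

## Task

Get the sanding corner ready by touch, with a fingertip, in this order: press in the round cap on the base of the work lamp, then tip down the raised end of the rocker on the suction-gate box, then press in the square key on the control box. Press each one lightly but well in, so that it stays down. Leave the long bar key alone, and do not pick up, shift or knock over the three units or anything else on the bench.

Things in the scene. Friction and masses are not known exactly. Their poses are not given: they have to be found in the camera images.
- lamp: Work lamp, loose, 2 kg. Dark steel base 170 (x) x 110 (y) x 32 mm high; origin at the centre of its underside, z up. The post (14 mm thick) rises from the base 65 mm towards +x of the origin and leans away to +x, to a low flat lamp head reaching x = 190 mm, its top 130 mm above the bench. The round cap is on the other half of the base, 45 mm towards -x. The +x end points away from the robot (within 0.4 rad).
- lamp_cap_top (a point): Centre of the top of the lamp's round black cap, 38 mm across; the point moves with the cap. 14 mm above the base (46 mm above the bench) when out, 5 mm above the base when fully in.
- lamp_cap (a joint): Depth by which the cap is pressed in, straight down: 0 out, 0.009 m fully in (a stop); starts at 0 to 0.0015. Friction only, no spring: about 2.5 N moves it and it stays where it is left. It counts as in beyond 0.006.
- gate_box: Suction-gate box, loose, 1.4 kg, grey, 110 (x) x 120 (y) x 50 mm high, with a 40 mm rigid duct stub (47 mm collar) sticking out 45 mm on its +x side; origin at the centre of its underside, z up. Its +x side faces away from the robot (within 0.5 rad).
- gate_rocker_end (a point): Where to touch the black see-saw rocker on top of the gate box (plate 36 x 76 x 8 mm, long along the box's y, pivot in its middle 66 mm above the bench): a point on the upper face of the raised half, 27 mm from the pivot, on the box's +y side. It moves with the rocker: about 75 mm above the bench when raised, about 65 mm when tipped down.
- gate_rocker (a joint): Angle of the rocker: 0 = +y end fully raised (0.2 rad above level), 0.4 rad = +y end fully down (a stop); starts at 0 to 0.06. Friction only, no spring: about 2.6 N at the touch point moves it and it stays where it is left. It counts as down beyond 0.28.
- control_box: Control box, loose, 1.4 kg, grey, 100 (x) x 140 (y) x 50 mm high; origin at the centre of its underside, z up. Its +x side faces away from the robot (within 0.6 rad). On top: the square key at y = +36 mm, the long bar key at y = -36 mm.
- square_key_top (a point): Centre of the top of the control box's square black key, 34 x 34 mm; the point moves with the key. 14 mm above the box (64 mm above the bench) when out, 5 mm above the box when fully in.
- square_key (a joint): Depth by which the square key is pressed in, straight down: 0 out, 0.009 m fully in (a stop); starts at 0 to 0.0015. Friction only, no spring: about 2.5 N moves it and it stays where it is left. It counts as in beyond 0.006.
- bar_key_top (a point): Centre of the top of the control box's long narrow black bar key, 52 (x) x 15 (y) mm, 14 mm above the box: not to be pressed.
- bar_key (a joint): Depth by which the bar key is pressed in: 0 out, 0.009 m fully in. To stay out (below 0.003). About 2.5 N moves it.
- screw_jar: Bystander: small glass jar with metal lid, 44 mm across, 60 mm high, standing between units; origin at the centre of its underside.
- wax_pot: Bystander: aluminium pot, 48 mm across, 45 mm high, standing between units; origin at the centre of its underside.
- sanding_block: Bystander: cork block 60 x 100 x 30 mm, lying behind the units; origin at the centre of its underside.
- screwdriver: Bystander: screwdriver 200 mm long, about 30 mm thick, lying at the right; its length along its x.
- mug: Bystander: white mug 76 mm across with a handle, 85 mm high, behind the units on the right; origin at the centre of its underside.
- glue: Bystander: white bottle 52 mm across, 100 mm high, behind the units on the left; origin at the centre of its underside.
- hammer: Bystander: hammer lying at the back, crosswise.
- tape: Bystander: paper ring 90 mm across, 24 mm high, at the left; origin at the centre of its underside.

How it is judged:
On the way, in this order (a step that is already met when the one before it is completed fails the run):
1. the lamp's round cap is pressed in (value of joint lamp_cap above 0.006 m), for 0.1 s.
2. the raised end of the gate's rocker is tipped down (value of joint gate_rocker above 0.28 rad), for 0.1 s.
3. the control box's square key is pressed in (value of joint square_key above 0.006 m), for 0.1 s.
At the end, for the whole second after the job is handed in: Cap and square key are each more than 6 of their 9 mm in, the rocker is tipped more than 0.28 of its 0.4 rad, the bar key is less than 3 mm in, and the three units stand still and level within 20 mm of where they began (value of joint each of lamp_cap, square_key above 0.006 m and value of joint gate_rocker above 0.28 rad and value of joint bar_key below 0.003 m and distance of each of lamp, gate_box, control_box from where it was at the start of the episode below 0.02 m and linear speed of each of lamp, gate_box, control_box below 0.02 m/s and angle between each of lamp, gate_box, control_box's own z axis and vertical below 0.1 rad); the robot touches nothing.
It fails at once if the order is broken: the rocker is tipped before the cap is in, or the square key is pressed before the cap is in and the rocker is down ((value of joint gate_rocker above 0.2 rad and value of joint lamp_cap below 0.006 m) or (value of joint square_key above 0.004 m and (value of joint lamp_cap below 0.006 m or value of joint gate_rocker below 0.28 rad))).
It fails at once if the bar key is pressed 3 mm or more (value of joint bar_key above 0.003 m).
It fails at once if a unit is pressed with more than 30 N (contact force between the fingers and lamp above 30 N or contact force between the fingers and gate_box above 30 N or contact force between the fingers and control_box above 30 N).
It fails at once if a unit is lifted 8 mm, tipped 0.12 rad or shifted 20 mm (height (world z) of any of lamp, gate_box, control_box above 0.008 m or angle between any of lamp, gate_box, control_box's own z axis and vertical above 0.12 rad or distance of any of lamp, gate_box, control_box from where it was at the start of the episode above 0.02 m).
It fails at once if a bystander is shifted or lifted 30 mm (distance of any of screw_jar, wax_pot, sanding_block, screwdriver, mug, glue, hammer, tape from where it was at the start of the episode above 0.03 m).
It also fails if it takes over 48 s, if anything falls off the work surface, if the arm or the gripper's body presses on something with over 40 N, if the wrist force passes 120 N, or if a joint passes its speed limit or range.

## Robot

A 6-joint arm with a two-finger parallel gripper is mounted at the origin on the work surface. World frame = base frame: x ahead of the robot, y to its left, z up, the work surface at z = 0. Lengths are in m, angles in rad, forces in N, time in s.
With the tool pointing down it reaches from about 0.15 to 0.775 m from the base axis. Payload 6.1 kg.
Tool frame: the origin (TCP) lies at the very end of the fingers, on their centre line; the grasp point (between the pads) lies bot.hold_point_z behind it (bot.hold_point_z is the distance from the TCP to the grasp point, in m); z points along the fingers, y is the direction in which the jaws open and shut (so a half turn about z gives the same grasp; the last joint's range is limited). The gripper opens to 85 mm and grips with 20 to 120 N. Pads are 22 mm wide; open, the fingers measure 114 mm over their backs; the gripper's body (76 mm by 85 mm) begins 54 mm behind the grasp point. The pads swing forward as they close: fully open they stand 13 mm farther back than shut.
Start: joints at [-1.264, 0.126, -0.04, 1.405, 0, 1.571], TCP at [0.159, -0.5, 0.201] pointing down, gripper open.
Joint ranges: [-2.72, 2.72], [-0.95, 1.95], [-1.27, 1.35], [-1.78, 2.02], [-1.46, 1.47], [-3.14, 3.14]. Speed limits (rad/s): [2.39, 2.39, 3.01, 3.14, 3.14, 3.14].

## Interface

Orientations are given as a unit quaternion [x, y, z, w].
In Python, from cell import bot, camera, get_calibration, job_done gives the robot as it stands. The module is installed in compiled form; this text tells all that it offers.
- The arm moves only by the tool servo_tool, never from a script. Its argument "rows" is one flat list of numbers, 6 for each row, row after row: the shift along the tool's x, y, z in units of 30 mm (1.0 is 30 mm), then the turn, a rotation vector about the tool's x, y, z in units of 8 degrees (1.0 is 8 degrees). A call has exactly 10 rows; each row shifts and turns the commanded pose from where the row before left it, along the tool's axes as they then stand; what a row does not reach is not made up. A row lasts 1/8 s, in which the tool goes at most 62.5 mm and 10.7 degrees, less where a joint would pass 70% of its speed; a pose out of reach is approached as far as the arm can. A call is refused whole if a number of a shift passes 1 or a number of a turn 1, either way. A call with a gripper value outside its range is refused whole. "hand" is the opening, from 0 (shut) to 1 (fully open), set as the call begins (left out, the last holds). The fingers move at their own pace and stop on an object; the grip force is fixed at half the most. Time passes only in rows, so rows that do not move let the fingers close, or fill a call up. It gives the time, the measured TCP pose, the force and the opening at its end, in the units of the state.
- bot.read_state(): the state, without advancing time (a new reading comes with each control period).
- camera(name): name is "scene" or "top" or "wrist"; returns (picture, depth): 480x640x3 uint8, blue, green, red; 480x640 float32, m along the optical axis (not along the pixel's ray), 0 where there is no reading.
- get_calibration(name): a dict with "fx", "fy", "cx", "cy" (pixels), "k1" (the pictures are not rectified: a ray, as slopes to the right and down, at radius r is drawn at 1 + k1 r^2 times it, then the intrinsics apply), "camera_from_world" (4x4, takes a point from world to camera coordinates); the wrist camera has in their place "hand_eye" (4x4, takes a point from camera to tool coordinates, whose origin is the TCP and whose axes are the flange's). Camera axes: x right, y down, z forward; pixel columns grow to the right and rows downward; lengths in m; the calibration is good to about 2 mm. A picture is of the moment at which its call begins: read the wrist's pose just before it. get_calibration takes no time and is no camera call.
- job_done(): hands the job in, once; it reports no verdict.
The state is a dict: "time": time; "joint_pos": joint angles; "qd": joint speeds; "joint_efforts": joint torques, N m; "eef_pos": TCP position; "ee_rot": TCP orientation; "wrist_force": force on the tool from outside, world axes, zero at the start; "torque": the same for the moment, N m; "width": finger opening in m.
Only numpy, scipy, OpenCV 4.12 (cv2) and the standard library are available. Lean on these libraries where they do the work, as an engineer would, in place of code of your own. Each camera call takes 0.05 s, during which the arm holds its last target. There are 200 camera calls.

## Working session

There is one attempt and no reset: what is moved stays moved. The work goes in short steps, Python scripts to look and compute and a tool call to move; the robot and the scene stay as the last step left them, time stands still between calls to the robot, and variables do not carry over. Pictures are saved under pics/ and viewed, about 8 in all and at most 12, crops included, and the job is handed in when it is done.

Besides the shell and the picture viewer there is one more tool, called by a JSON object that holds its "op" and its "data", one argument or row to a line. servo_tool: Moves the arm, as the interface text tells. Its arguments: {"type":"object","properties":{"rows":{"type":"array"},"hand":{"type":"number"}},"required":["rows"]}

```bash
mkdir -p pics; cat > h.py <<'E'
import numpy as np, cv2
from cell import bot, camera, get_calibration
from scipy.spatial.transform import Rotation as R
def cw(name,s=None):
    c=get_calibration(name)
    if name=="wrist":
        T=np.eye(4);T[:3,:3]=R.from_quat(s["ee_rot"]).as_matrix();T[:3,3]=s["eef_pos"]
        return c,T@np.array(c["hand_eye"])
    return c,np.linalg.inv(np.array(c["camera_from_world"]))
def rays(c,W,uv):
    K=np.array([[c["fx"],0,c["cx"]],[0,c["fy"],c["cy"]],[0,0,1.]])
    p=cv2.undistortPoints(np.array(uv,float).reshape(-1,1,2),K,np.array([c["k1"],0,0,0.])).reshape(-1,2)
    d=np.c_[p,np.ones(len(p))]
    return W[:3,3],d@W[:3,:3].T
def plane(c,W,uv,z):
    o,d=rays(c,W,uv); return o+d*((z-o[2])/d[:,2])[:,None]
def depthpt(c,W,uv,dep):
    o,d=rays(c,W,uv); return o+d*np.array([dep[int(v),int(u)] for u,v in uv])[:,None]
def cloud(c,W,dep):
    v,u=np.mgrid[0:480,0:640]; o,d=rays(c,W,np.c_[u.ravel(),v.ravel()])
    return (o+d*dep.reshape(-1,1)).reshape(480,640,3)
E
python3 - <<'E'
from h import *
s=bot.read_state();print(s,bot.hold_point_z)
for n in("top","scene"):
    p,d=camera(n);cv2.imwrite(f"pics/{n}.png",p);np.save(f"{n}.npy",d)
    c,W=cw(n);print(n,W.round(3).tolist(),c["fx"],c["k1"],(d>0).mean())
E
```

```text
{'time': 0.0, 'joint_pos': array([-1.26402699e+00,  1.26338210e-01, -4.06123573e-02,  1.40537815e+00,
        2.06261824e-05,  1.57079048e+00]), 'qd': array([-0.00067368,  0.00052506,  0.0007092 , -0.00039898, -0.00014103,
        0.00124461]), 'joint_efforts': array([-6.55762669e-04, -4.35913610e+01,  3.52924454e+01,  1.74352195e-02,
        9.50831077e-05,  9.71036457e-06]), 'eef_pos': array([ 0.15841021, -0.5000589 ,  0.20054842]), 'ee_rot': array([ 9.88258881e-01,  1.52786771e-01, -1.06868200e-04, -7.58776488e-04]), 'wrist_force': array([-1.15215017, -0.4425701 ,  0.87102962]), 'torque': array([ 0.00467817, -0.01555521, -0.03188417]), 'width': 0.0852272529214114} 0.0187
top [[0.018, -0.993, 0.112, 0.366], [-1.0, -0.016, 0.017, -0.024], [-0.015, -0.113, -0.994, 1.821], [0.0, 0.0, 0.0, 1.0]] 611.0242723043144 -0.10257925030127646 0.9960319010416666
scene [[0.514, 0.703, -0.492, 1.123], [0.858, -0.425, 0.289, -0.334], [-0.006, -0.571, -0.821, 1.007], [0.0, 0.0, 0.0, 1.0]] 439.096141570141 -0.007173186376398415 0.9956998697916667
```

View pics/top.png

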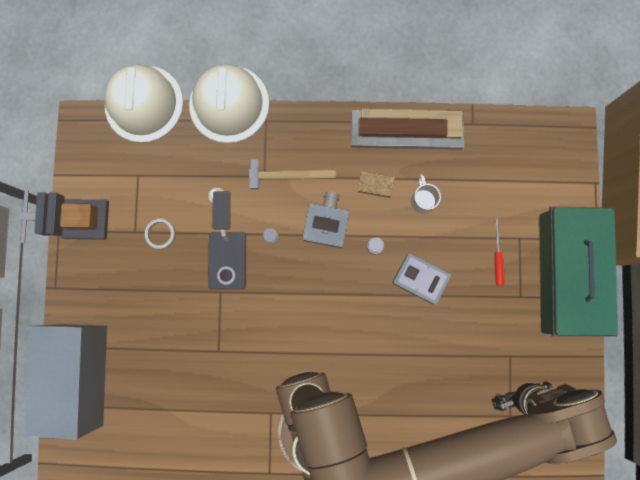

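View pics/scene.png

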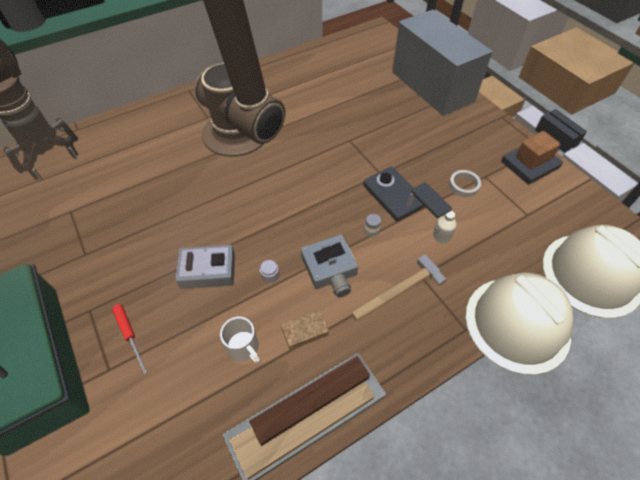

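The top view shows the lamp cap (ringed) at about (226,275), the rocker at (326,224), the square key at (411,272) and the bar key at (434,285). In the scene view they are at about (385,180), (329,253), (217,260) and (189,262). I'll measure each one from both views.

```bash
cat > m.py <<'E'
from h import *
def blob(g,u,v,r,th):
    u0,v0=u-r,v-r
    m=(g[v-r:v+r+1,u-r:u+r+1]<th).astype(np.uint8)
    n,l,st,ce=cv2.connectedComponentsWithStats(m)
    k=min(range(1,n),key=lambda i:np.hypot(*(ce[i]-r))-0.02*st[i,4])
    ys,xs=np.where(l==k); rc=cv2.minAreaRect(np.c_[xs+u0,ys+v0].astype(np.float32))
    return ce[k]+[u0,v0],st[k,4],rc
E
python3 - <<'E'
from m import *
P={"cap":((226,275),(385,180),.046),"rock":((326,224),(329,253),.066),"sq":((411,272),(217,260),.064),"bar":((434,285),(189,262),.064)}
I={n:cv2.cvtColor(cv2.imread(f"pics/{n}.png"),6) for n in("top","scene")}
for k,(a,b,z) in P.items():
    o=[]
    for n,q in(("top",a),("scene",b)):
        g=I[n]; th=40 if k!="cap" else 45
        print(k,n,g[q[1]-8:q[1]+9:4,q[0]-8:q[0]+9:4].tolist())
        try:
            ce,ar,rc=blob(g,*q,14,60)
            c,W=cw(n); p=plane(c,W,[ce],z)[0]; dp=depthpt(c,W,[ce],np.load(n+".npy"))[0]
            print("  ",ce.round(1),ar,rc[1],round(rc[2]),p.round(4),"depth",dp.round(4)); o.append(rays(c,W,[ce]))
        except Exception as e: print(e)
    if len(o)==2:
        (o1,d1),(o2,d2)=o; A=np.c_[d1[0],-d2[0]]; t=np.linalg.lstsq(A,o2-o1,rcond=None)[0]
        print("  tri",((o1+d1[0]*t[0]+o2+d2[0]*t[1])/2).round(4), np.linalg.norm(A@t-(o2-o1)).round(4))
# base box outline angles (top)
g=I["top"]
big=np.hstack([cv2.resize(cv2.imread("pics/top.png")[170:310,190:460],None,fx=2.9,fy=2.9,interpolation=cv2.INTER_CUBIC)])
cv2.imwrite("pics/crop.png",big)
E
```

```text
cap top [[88, 143, 169, 128, 87], [141, 75, 73, 105, 124], [165, 71, 75, 79, 156], [144, 77, 77, 112, 117], [88, 144, 169, 123, 87]]
min() iterable argument is empty
cap scene [[91, 74, 63, 80, 76], [128, 43, 43, 37, 109], [151, 25, 42, 33, 167], [79, 165, 140, 160, 92], [78, 78, 78, 76, 74]]
   [385.5 177.4] 89 (9.0, 9.0) 90 [0.4607 0.2805 0.046 ] depth [0.46   0.2812 0.0449]
rock top [[101, 132, 142, 142, 149], [75, 75, 72, 72, 80], [76, 76, 75, 73, 72], [95, 76, 75, 74, 72], [148, 115, 135, 141, 109]]
min() iterable argument is empty
rock scene [[137, 134, 110, 56, 45], [92, 40, 47, 46, 47], [41, 43, 45, 43, 46], [43, 46, 46, 81, 128], [39, 85, 99, 73, 135]]
   [328.7 252.7] 302 (11.350667953491211, 27.600553512573242) 67 [ 0.6099 -0.0073  0.066 ] depth [ 0.6115 -0.0082  0.0688]
sq top [[136, 171, 172, 178, 180], [146, 114, 81, 96, 172], [172, 82, 82, 81, 167], [177, 93, 82, 86, 180], [178, 179, 175, 173, 177]]
min() iterable argument is empty
sq scene [[181, 159, 148, 138, 179], [179, 46, 47, 43, 152], [176, 51, 53, 48, 161], [173, 43, 37, 39, 167], [175, 177, 177, 179, 175]]
   [217.5 259.2] 125 (10.0, 11.0) 90 [ 0.48   -0.2582  0.064 ] depth [ 0.4785 -0.258   0.0618]
bar top [[180, 180, 130, 86, 182], [182, 181, 78, 127, 182], [179, 129, 76, 184, 171], [181, 80, 124, 181, 149], [182, 165, 181, 164, 119]]
min() iterable argument is empty
bar scene [[150, 171, 66, 124, 175], [160, 165, 72, 125, 177], [173, 162, 73, 150, 177], [171, 125, 64, 169, 178], [174, 155, 85, 174, 174]]
min() iterable argument is empty
```

View pics/crop.png

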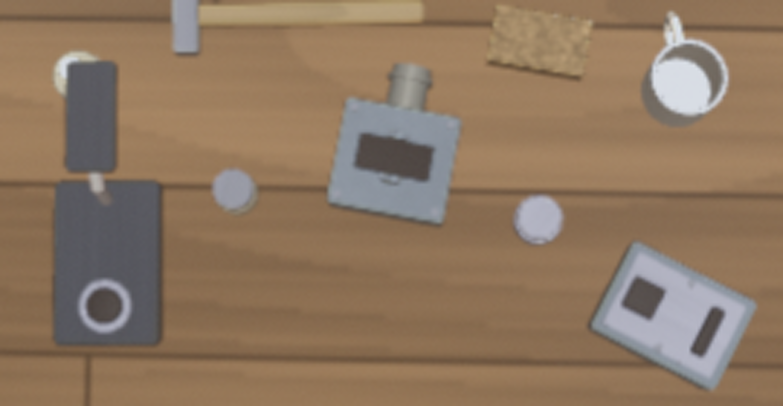

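```bash
python3 - <<'E'
from m import *
P={"cap":((226,275),(385,178),.046,98,60),"rock":((326,224),(329,253),.066,95,60),"sq":((411,272),(217,260),.064,120,90),"bar":((434,285),(189,262),.064,120,100)}
for k,(a,b,z,ta,tb) in P.items():
    o=[]
    for n,q,th in(("top",a,ta),("scene",b,tb)):
        g=cv2.cvtColor(cv2.imread(f"pics/{n}.png"),6)
        ce,ar,rc=blob(g,*q,{"cap":6,"rock":16}.get(k,10),th)
        c,W=cw(n); p=plane(c,W,[ce],z)[0]; dp=depthpt(c,W,[ce],np.load(n+".npy"))[0]
        bx=plane(c,W,cv2.boxPoints(rc),z); e=[bx[1]-bx[0],bx[2]-bx[1]]; e=max(e,key=np.linalg.norm)
        print(k,n,ce.round(1),ar,p.round(4),"depth",dp.round(4),"long axis deg",np.degrees(np.arctan2(e[1],e[0])).round(1),np.linalg.norm(e).round(3)); o.append(rays(c,W,[ce]))
    (o1,d1),(o2,d2)=o; A=np.c_[d1[0],-d2[0]]; t=np.linalg.lstsq(A,o2-o1,rcond=None)[0]
    print("  tri",((o1+d1[0]*t[0]+o2+d2[0]*t[1])/2).round(4), np.linalg.norm(A@t-(o2-o1)).round(4))
s=bot.read_state();print(R.from_quat(s["ee_rot"]).as_matrix().round(3).tolist()); print(np.array(get_calibration("wrist")["hand_eye"]).round(3).tolist())
E
```

```text
cap top [225.5 275. ] 109 [0.4569 0.2822 0.046 ] depth [0.4571 0.2831 0.0409] long axis deg -88.9 0.032
cap scene [385.5 177.4] 89 [0.4607 0.2805 0.046 ] depth [0.46   0.2812 0.0449] long axis deg -36.1 0.036
  tri [0.4573 0.2833 0.0412] 0.0006
rock top [325.5 223.6] 300 [ 0.6104 -0.0073  0.066 ] depth [ 0.6106 -0.0073  0.0643] long axis deg -100.5 0.073
rock scene [328.7 252.7] 302 [ 0.6099 -0.0073  0.066 ] depth [ 0.6115 -0.0082  0.0688] long axis deg 85.6 0.073
  tri [ 0.6103 -0.0074  0.0665] 0.0001
sq top [411.3 272.3] 130 [ 0.4733 -0.2567  0.064 ] depth [ 0.4732 -0.2564  0.0662] long axis deg -115.8 0.033
sq scene [217.2 259.4] 148 [ 0.4801 -0.259   0.064 ] depth [ 0.4785 -0.2588  0.0615] long axis deg -23.7 0.036
  tri [ 0.4738 -0.2581  0.0547] 0.0003
bar top [433.6 283.8] 86 [ 0.4411 -0.3212  0.064 ] depth [ 0.4411 -0.3213  0.0634] long axis deg -26.5 0.049
bar scene [189.1 261.3] 104 [ 0.4485 -0.3225  0.064 ] depth [ 0.4466 -0.3224  0.0613] long axis deg 154.2 0.054
  tri [ 0.4415 -0.3226  0.0543] 0.0005
[[0.953, 0.302, -0.0], [0.302, -0.953, 0.001], [-0.0, -0.001, -1.0]]
[[0.0, -0.96, -0.279, 0.07], [1.0, 0.0, 0.001, 0.0], [-0.001, -0.279, 0.96, -0.172], [0.0, 0.0, 0.0, 1.0]]
```

{"op": "servo_tool", "data": {
  "rows": [0.79,-0.99,0,0,0,0,0.79,-0.99,0,0,0,0,0.79,-0.99,0,0,0,0,0.79,-0.99,0,0,0,0,0.79,-0.99,0,0,0,0,0.79,-0.99,0,0,0,0,0.79,-0.99,0,0,0,0,0.79,-0.99,0,0,0,0,0.79,-0.99,0,0,0,0,0.79,-0.99,0,0,0,0],
  "hand": 0
}}

```text
time: 1.35
eef_pos: [0.2948, -0.1445, 0.2011]
ee_rot: [0.988, 0.153, -0.0, -0.0]
wrist_force: [-0.3, -0.4, -0.2]
width: 0.0
```

{"op": "servo_tool", "data": {
  "rows": [0.79,-0.99,0,0,0,0,0.79,-0.99,0,0,0,0,0.79,-0.99,0,0,0,0,0.79,-0.99,0,0,0,0,0.79,-0.99,0,0,0,0,0.79,-0.99,0,0,0,0,0.79,-0.99,0,0,0,0,0.79,-0.99,0,0,0,0,0.79,-0.99,0,0,0,0,0.79,-0.99,0,0,0,0]
}}

```text
time: 2.6
eef_pos: [0.4424, 0.1751, 0.2015]
ee_rot: [0.984, 0.178, -0.003, -0.015]
wrist_force: [0.3, -0.1, -0.3]
width: -0.0
```

{"op": "servo_tool", "data": {
  "rows": [0.79,-0.99,0,0,0,0,0.79,-0.99,0,0,0,0,0,0,0.6,0,0,0,0,0,0.6,0,0,0,0,0,0.6,0,0,0,0,0,0.6,0,0,0,0,0,0,0,0,0,0,0,0,0,0,0,0,0,0,0,0,0,0,0,0,0,0,0]
}}

```text
time: 3.85
eef_pos: [0.4757, 0.2213, 0.1329]
ee_rot: [0.979, 0.2, -0.005, -0.027]
wrist_force: [-0.2, -0.2, -0.4]
width: 0.0
```

```bash
cat > w.py <<'E'
import sys
from m import *
s=bot.read_state();p,d=camera("wrist");n=sys.argv[1]
c,W=cw("wrist",s)
print(s["time"],s["eef_pos"].round(4),s["joint_pos"].round(2),s["wrist_force"].round(2),s["width"])
np.save(n+"d.npy",d);np.save(n+"W.npy",W);cv2.imwrite(f"pics/{n}.png",p)
E
python3 w.py w1
```

```text
3.85 [0.4757 0.2213 0.1329] [ 0.4   0.13 -0.18  1.26  0.05  3.14] [-0.19 -0.21 -0.36] 1.6099673205441686e-05
```

View pics/w1.png

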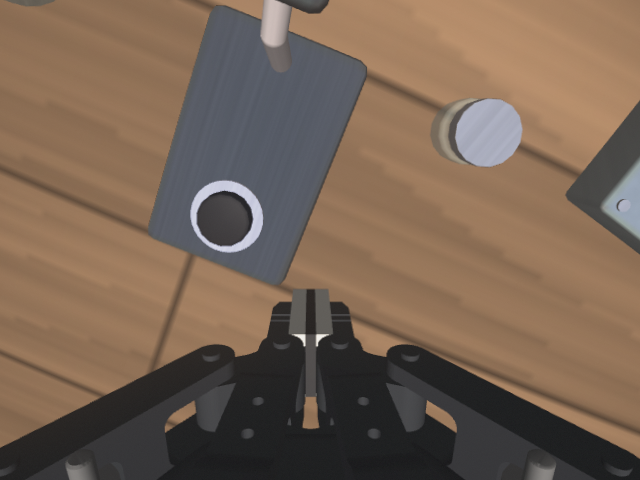

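The wrist view shows the cap at (225,218) and the post base at (280,55), with the fingertip at (311,292). The last joint is at its limit, so I'll turn the tool back, and measure the cap from this view.

{"op": "servo_tool", "data": {
  "rows": [0,0,0,0,0,-1,0,0,0,0,0,-1,0,0,0,0,0,-1,0,0,0,0,0,-1,0,0,0,0,0,-1,0,0,0,0,0,0,0,0,0,0,0,0,0,0,0,0,0,0,0,0,0,0,0,0,0,0,0,0,0,0]
}}

```text
time: 5.15
eef_pos: [0.4754, 0.2211, 0.1322]
ee_rot: [0.852, 0.523, 0.004, -0.027]
wrist_force: [0.1, -0.8, -0.2]
width: 0.0001
```

```bash
cat > go.py <<'E'
import sys
from m import *
# target x y z yaw(deg) -> total tool shift in units of 30mm and turn in units of 8 deg
t=np.array(list(map(float,sys.argv[1:4])));yaw=float(sys.argv[4])
s=bot.read_state();Rm=R.from_quat(s["ee_rot"]);T=R.from_euler("z",yaw,degrees=True)*R.from_euler("x",180,degrees=True)
print("eef",s["eef_pos"].round(4),"rotfix(8deg)",(np.degrees((Rm.inv()*T).as_rotvec())/8).round(3),"yaw",np.degrees(np.arctan2(*Rm.as_matrix()[[1,0],0])).round(2))
print("shift now axes",(Rm.inv().apply(t-s["eef_pos"])/.03).round(3)," after rotfix",(T.inv().apply(t-s["eef_pos"])/.03).round(3),"q",s["joint_pos"].round(2),"F",s["wrist_force"].round(2),s["time"])
E
python3 - <<'E'
from m import *
g=cv2.cvtColor(cv2.imread("pics/w1.png"),6);c=get_calibration("wrist");W=np.load("w1W.npy");d=np.load("w1d.npy")
m=np.zeros_like(g);m[170:262,180:275]=(g[170:262,180:275]>165)
cs=max(cv2.findContours(m,cv2.RETR_EXTERNAL,2)[0],key=cv2.contourArea);e=cv2.fitEllipse(cs);print("ring",e)
m2=np.zeros_like(g);m2[185:250,195:258]=(g[185:250,195:258]<75);ys,xs=np.where(m2);ce=np.array([xs.mean(),ys.mean()]);print("black",ce,len(xs))
for uv in(e[0],ce): print(plane(c,W,[uv],.046).round(4),plane(c,W,[uv],.032).round(4),depthpt(c,W,[uv],d).round(4))
E
python3 go.py .458 .282 .1 66
```

```text
ring ((226.30325317382812, 216.0515594482422), (68.54805755615234, 73.4754638671875), 130.39404296875)
black [223.89982111 218.21556351] 2236
[[0.4606 0.2812 0.046 ]] [[0.4561 0.2834 0.032 ]] [[0.46   0.2815 0.0441]]
[[0.4586 0.2822 0.046 ]] [[0.4539 0.2845 0.032 ]] [[0.4586 0.2822 0.046 ]]
eef [0.4754 0.2211 0.1322] rotfix(8deg) [-0.297 -0.257 -0.371] yaw 62.99
shift now axes [ 1.507 -1.388  1.187]  after rotfix [ 1.618 -1.354  1.074] q [ 0.4   0.13 -0.18  1.25  0.05  2.44] F [ 0.11 -0.79 -0.24] 5.15
```

{"op": "servo_tool", "data": {
  "rows": [0,0,0,-0.3,-0.26,-0.37,0.4,-0.34,0.27,0,0,0,0.4,-0.34,0.27,0,0,0,0.4,-0.34,0.27,0,0,0,0.4,-0.34,0.27,0,0,0,0,0,0.4,0,0,0,0,0,0.4,0,0,0,0,0,0.4,0,0,0,0,0,0,0,0,0,0,0,0,0,0,0]
}}

```text
time: 6.4
eef_pos: [0.4579, 0.2813, 0.064]
ee_rot: [0.839, 0.545, 0.0, 0.0]
wrist_force: [0.3, 0.3, 0.2]
width: 0.0
```

```bash
python3 go.py .4585 .282 .0385 66; python3 w.py w2
```

```text
eef [0.4579 0.2813 0.064 ] rotfix(8deg) [ 0.005  0.001 -0.002] yaw 65.98
shift now axes [0.029 0.01  0.851]  after rotfix [0.029 0.011 0.851] q [ 0.55  0.18 -0.27  1.11 -0.    2.54] F [0.31 0.3  0.2 ] 6.4
6.4 [0.4579 0.2813 0.064 ] [ 0.55  0.18 -0.27  1.11 -0.    2.54] [0.31 0.3  0.2 ] 3.123094787510747e-05
```

View pics/w2.png

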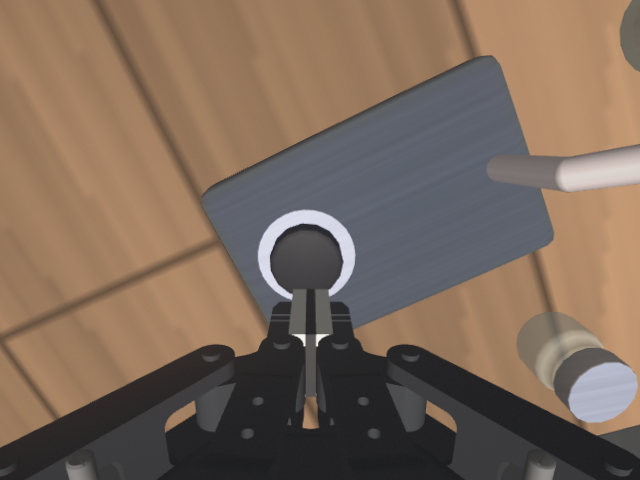

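The fingertip is over the cap, which is centred at about (307,260) in the image. Next is a slow press.

{"op": "servo_tool", "data": {
  "rows": [0.03,0.01,0.2,0,0,0,0,0,0.2,0,0,0,0,0,0.1,0,0,0,0,0,0.07,0,0,0,0,0,0.07,0,0,0,0,0,0.07,0,0,0,0,0,0.07,0,0,0,0,0,0.05,0,0,0,0,0,0,0,0,0,0,0,0,0,0,0]
}}

```text
time: 7.7
eef_pos: [0.4583, 0.2823, 0.0389]
ee_rot: [0.839, 0.545, 0.0, 0.0]
wrist_force: [-0.4, 0.5, -1.1]
width: -0.0002
```

```bash
python3 go.py .4585 .282 .0375 66
```

```text
eef [0.4583 0.2823 0.0389] rotfix(8deg) [0.003 0.002 0.002] yaw 66.02
shift now axes [-0.004  0.011  0.048]  after rotfix [-0.005  0.011  0.048] q [ 0.55  0.2  -0.31  1.06 -0.    2.54] F [-0.45  0.53 -1.07] 7.7
```

{"op": "servo_tool", "data": {
  "rows": [0,0,0.02,0,0,0,0,0,0.02,0,0,0,0,0,0.02,0,0,0,0,0,0,0,0,0,0,0,0,0,0,0,0,0,0,0,0,0,0,0,0,0,0,0,0,0,0,0,0,0,0,0,0,0,0,0,0,0,0,0,0,0]
}}

```text
time: 8.95
eef_pos: [0.4583, 0.2822, 0.0371]
ee_rot: [0.839, 0.545, 0.0, 0.0]
wrist_force: [-1.0, -0.4, 1.1]
width: 0.0
```

```bash
python3 go.py .4585 .282 .0375 66; python3 - <<'E'
from m import *
s=bot.read_state();p,d=camera("wrist");c,W=cw("wrist",s);C=cloud(c,W,d)
g=cv2.cvtColor(p,6);b=C[:,:,:2]-[.4585,.282];r=np.hypot(b[...,0],b[...,1])
for lo,hi in((0,.016),(.021,.028),(.036,.05)):
  m=(r>lo)&(r<hi)&(np.arange(480)[:,None]<285);print(lo,m.sum(),np.percentile(C[m][:,2],[10,50,90]).round(4))
cv2.imwrite("pics/w3.png",p)
E
```

```text
eef [0.4583 0.2822 0.0371] rotfix(8deg) [0.004 0.002 0.002] yaw 66.02
shift now axes [-0.005  0.01  -0.013]  after rotfix [-0.005  0.01  -0.013] q [ 0.55  0.2  -0.31  1.05 -0.    2.54] F [-0.96 -0.42  1.08] 8.95
0 1737 [0.0443 0.0451 0.0459]
0.021 2685 [0.0313 0.0332 0.0343]
0.036 8974 [0.0308 0.0316 0.0325]
```

View pics/w3.png

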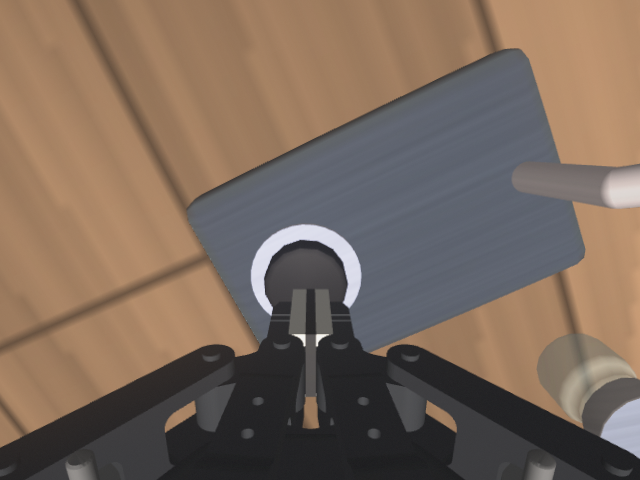

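The cap at (306,272) still stands at about 45 mm with the TCP at 37 mm, so I'll check where the tip really is in the tool frame.

```bash
python3 - <<'E'
from m import *
s=bot.read_state();p,d=camera("wrist");c,W=cw("wrist",s);C=cloud(c,W,d)
H=np.array(c["hand_eye"]);o=C@np.eye(3)-s["eef_pos"];t=R.from_quat(s["ee_rot"]).inv().apply(o.reshape(-1,3)).reshape(o.shape)
for v in range(230,345,8):
  print(v,[(u,t[v,u].round(4).tolist(),C[v,u,2].round(4)) for u in (300,322)],p[v,300])
# edge rays: tip px on tool plane z=0
O,D=H[:3,3],None
K=np.array([[c["fx"],0,c["cx"]],[0,c["fy"],c["cy"]],[0,0,1.]])
q=H[:3,:3].T@(np.zeros(3)-O);q2=q[:2]/q[2];f=1+c["k1"]*(q2@q2);print("TCP projects to",q2*f*[c["fx"],c["fy"]]+[c["cx"],c["cy"]],q[2])
E
```

```text
230 [(300, [0.0233, -0.0049, 0.0033], np.float64(0.0338)), (322, [0.0232, 0.0051, 0.0036], np.float64(0.0335))] [236 223 222]
238 [(300, [0.0197, -0.0049, 0.0026], np.float64(0.0345)), (322, [0.0193, 0.0051, 0.0042], np.float64(0.033))] [236 223 221]
246 [(300, [0.0184, -0.0047, -0.0053], np.float64(0.0425)), (322, [0.0173, 0.005, -0.002], np.float64(0.0391))] [52 46 46]
254 [(300, [0.0154, -0.0047, -0.0074], np.float64(0.0445)), (322, [0.0153, 0.0049, -0.0071], np.float64(0.0442))] [86 83 87]
262 [(300, [0.0121, -0.0047, -0.0085], np.float64(0.0457)), (322, [0.012, 0.0049, -0.0082], np.float64(0.0453))] [82 79 82]
270 [(300, [0.0083, -0.0047, -0.0082], np.float64(0.0454)), (322, [0.0083, 0.0049, -0.0081], np.float64(0.0452))] [79 76 79]
278 [(300, [0.0045, -0.0047, -0.0081], np.float64(0.0453)), (322, [0.0045, 0.0049, -0.008], np.float64(0.0451))] [75 73 75]
286 [(300, [0.0008, -0.0048, -0.0082], np.float64(0.0453)), (322, [0.0005, 0.005, -0.0075], np.float64(0.0446))] [72 69 72]
294 [(300, [0.0104, -0.004, -0.0381], np.float64(0.0753)), (322, [0.0097, 0.004, -0.0367], np.float64(0.0739))] [ 99 102 105]
302 [(300, [0.0103, -0.0038, -0.0447], np.float64(0.0818)), (322, [0.011, 0.0038, -0.0462], np.float64(0.0833))] [ 99 102 104]
310 [(300, [0.0105, -0.0037, -0.0512], np.float64(0.0883)), (322, [0.0105, 0.0036, -0.0513], np.float64(0.0884))] [ 99 102 104]
318 [(300, [0.0111, -0.0035, -0.0582], np.float64(0.0953)), (322, [0.0106, 0.0034, -0.0572], np.float64(0.0943))] [ 98 101 104]
326 [(300, [0.0108, -0.0034, -0.0628], np.float64(0.0999)), (322, [0.0109, 0.0033, -0.0629], np.float64(0.1))] [ 98 102 104]
334 [(300, [0.0104, -0.0033, -0.0669], np.float64(0.104)), (322, [0.0103, 0.0032, -0.0667], np.float64(0.1038))] [204 214 217]
342 [(300, [0.0123, -0.0031, -0.0744], np.float64(0.1115)), (322, [0.0119, 0.003, -0.0738], np.float64(0.1109))] [43 41 42]
TCP projects to [310.75911953 280.52283932] 0.18510014705298794
```

The visible fingertip ends about 34 mm behind the stated TCP, and the cap hasn't been touched. I'll keep descending in careful steps with camera and force feedback.

{"op": "servo_tool", "data": {
  "rows": [0,0,0.1,0,0,0,0,0,0.1,0,0,0,0,0,0.1,0,0,0,0,0,0.1,0,0,0,0,0,0.1,0,0,0,0,0,0.1,0,0,0,0,0,0,0,0,0,0,0,0,0,0,0,0,0,0,0,0,0,0,0,0,0,0,0]
}}

```text
time: 10.3
eef_pos: [0.4583, 0.2822, 0.0192]
ee_rot: [0.839, 0.545, 0.0, 0.0]
wrist_force: [0.7, -0.1, 1.2]
width: 0.0
```

```bash
cat > k.py <<'E'
import sys
from m import *
# heights of the finger-tip edge and of the surface around a point (x y r) in the wrist camera
x,y,r0=map(float,sys.argv[1:4])
s=bot.read_state();p,d=camera("wrist");c,W=cw("wrist",s);C=cloud(c,W,d)
print("t",round(s["time"],2),s["eef_pos"].round(4),"F",s["wrist_force"].round(2))
r=np.hypot(C[...,0]-x,C[...,1]-y)
m=(r<r0)&(np.arange(480)[:,None]<288)&(C[...,2]<.1);print("surface",m.sum(),np.percentile(C[m][:,2],[10,50,90]).round(4))
print("tip edge z by row",[(v,np.median(C[v,296:306,2]).round(4)) for v in range(284,300,2)])
if len(sys.argv)>4: cv2.imwrite(f"pics/{sys.argv[4]}.png",p)
E
python3 k.py .4585 .282 .016
```

```text
t 10.3 [0.4583 0.2822 0.0192] F [ 0.73 -0.13  1.18]
surface 998 [0.0443 0.0451 0.0459]
tip edge z by row [(284, np.float64(0.0454)), (286, np.float64(0.0451)), (288, np.float64(0.045)), (290, np.float64(0.0538)), (292, np.float64(0.0556)), (294, np.float64(0.0575)), (296, np.float64(0.059)), (298, np.float64(0.0605))]
```

{"op": "servo_tool", "data": {
  "rows": [0,0,0.1,0,0,0,0,0,0.1,0,0,0,0,0,0.05,0,0,0,0,0,0.05,0,0,0,0,0,0.05,0,0,0,0,0,0.05,0,0,0,0,0,0.05,0,0,0,0,0,0.03,0,0,0,0,0,0,0,0,0,0,0,0,0,0,0]
}}

```text
time: 11.6
eef_pos: [0.4585, 0.2824, 0.0069]
ee_rot: [0.839, 0.545, 0.001, 0.0]
wrist_force: [-4.7, -3.0, 18.5]
width: 0.0003
```

```bash
python3 k.py .4585 .282 .016
```

```text
t 11.6 [0.4585 0.2824 0.0069] F [-4.72 -2.99 18.46]
surface 740 [0.0356 0.0365 0.0372]
tip edge z by row [(284, np.float64(0.037)), (286, np.float64(0.0365)), (288, np.float64(0.0366)), (290, np.float64(0.0417)), (292, np.float64(0.043)), (294, np.float64(0.0453)), (296, np.float64(0.0464)), (298, np.float64(0.0484))]
```

The cap is fully in: its top is at 36.5 mm with 18 N at the stop. The real tip is about 30 mm behind the TCP. Next I'll lift and go over to the rocker's raised end at (0.6155, 0.021).

{"op": "servo_tool", "data": {
  "rows": [0,0,-0.3,0,0,0,0,0,-0.8,0,0,0,0,0,-0.9,0,0,0,0,0,-0.9,0,0,0,-0.3,0.4,0,0,0,0,-0.65,0.93,0,0,0,0,-0.65,0.93,0,0,0,0,-0.65,0.93,0,0,0,0,-0.65,0.93,0,0,0,0,-0.65,0.93,0,0,0,0]
}}

```text
time: 12.9
eef_pos: [0.5532, 0.1214, 0.0901]
ee_rot: [0.839, 0.545, -0.001, -0.0]
wrist_force: [0.7, 0.2, 0.9]
width: 0.0
```

{"op": "servo_tool", "data": {
  "rows": [-0.65,0.93,0,0,0,0,-0.65,0.93,0,0,0,0,-0.65,0.93,0,0,0,0,-0.32,0.48,0,0,0,0,0,0,0,0,0,0,0,0,0,0,0,0,0,0,0,0,0,0,0,0,0,0,0,0,0,0,0,0,0,0,0,0,0,0,0,0]
}}

```text
time: 14.15
eef_pos: [0.6153, 0.0215, 0.092]
ee_rot: [0.839, 0.545, 0.0, 0.0]
wrist_force: [-0.9, 0.1, -0.0]
width: -0.0001
```

```bash
python3 go.py .6155 .021 .055 66; python3 k.py .6155 .021 .008 w4
```

```text
eef [0.6153 0.0215 0.092 ] rotfix(8deg) [0.005 0.002 0.004] yaw 66.03
shift now axes [-0.011  0.012  1.233]  after rotfix [-0.011  0.013  1.233] q [ 0.04  0.32 -0.04  1.21 -0.    2.02] F [-0.95  0.09 -0.03] 14.15
t 14.15 [0.6153 0.0215 0.092 ] F [-0.95  0.09 -0.03]
surface 951 [0.0496 0.0739 0.0752]
tip edge z by row [(284, np.float64(0.073)), (286, np.float64(0.0728)), (288, np.float64(0.0731)), (290, np.float64(0.1266)), (292, np.float64(0.1282)), (294, np.float64(0.1303)), (296, np.float64(0.1319)), (298, np.float64(0.1336))]
```

View pics/w4.png

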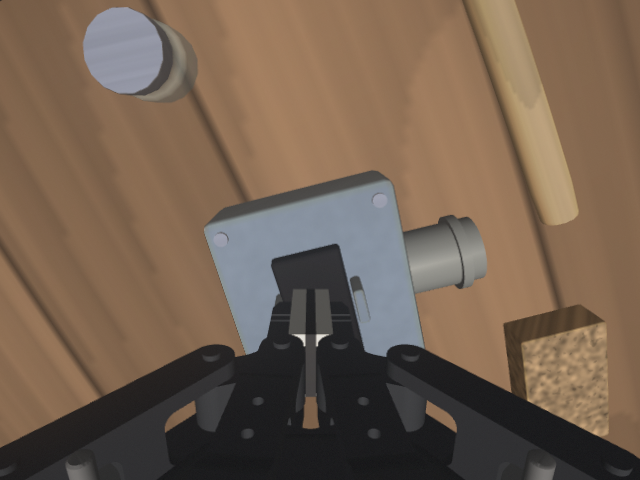

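The view shows the rocker's raised end edge from (273,262) to (340,245). The tip lies in line with it, and I'll check how far in it is.

```bash
python3 - <<'E'
from m import *
s=bot.read_state();c,W=cw("wrist",s)
p=plane(c,W,[(273,262),(340,245)],.077);m=p.mean(0);print(p.round(4),m.round(4),np.linalg.norm(p[0]-p[1]))
e=(p[1]-p[0])[:2];e/=np.linalg.norm(e);n=np.array([-e[1],e[0]]);print("rocker +y dir",n)
for k in(11,9): print("touch point",k,(m[:2]-n*k/1000).round(4))
E
```

```text
[[0.5998 0.0324 0.077 ]
 [0.6335 0.027  0.077 ]] [0.6166 0.0297 0.077 ] 0.03414646680019688
rocker +y dir [0.15670345 0.9876457 ]
touch point 11 [0.6149 0.0189]
touch point 9 [0.6152 0.0208]
```

{"op": "servo_tool", "data": {
  "rows": [0,0,0.4,0,0,0,0,0,0.4,0,0,0,0,0,0.4,0,0,0,0,0,0.1,0,0,0,0,0,0.1,0,0,0,0,0,0.07,0,0,0,0,0,0.07,0,0,0,0,0,0.07,0,0,0,0,0,0.05,0,0,0,0,0,0,0,0,0]
}}

```text
time: 15.45
eef_pos: [0.6156, 0.0214, 0.0422]
ee_rot: [0.839, 0.545, 0.0, 0.0]
wrist_force: [0.4, 0.9, 2.2]
width: 0.0003
```

```bash
python3 k.py .6166 .0290 .005
```

```text
t 15.45 [0.6156 0.0214 0.0422] F [0.36 0.93 2.2 ]
surface 430 [0.049  0.0497 0.0659]
tip edge z by row [(284, np.float64(0.0494)), (286, np.float64(0.0496)), (288, np.float64(0.0673)), (290, np.float64(0.077)), (292, np.float64(0.0787)), (294, np.float64(0.0801)), (296, np.float64(0.082)), (298, np.float64(0.0839))]
```

Contact made and the rocker is moving. I'll press on in small steps.

{"op": "servo_tool", "data": {
  "rows": [0,0,0.05,0,0,0,0,0,0.05,0,0,0,0,0,0.05,0,0,0,0,0,0.05,0,0,0,0,0,0,0,0,0,0,0,0,0,0,0,0,0,0,0,0,0,0,0,0,0,0,0,0,0,0,0,0,0,0,0,0,0,0,0]
}}

```text
time: 16.75
eef_pos: [0.6153, 0.0212, 0.0361]
ee_rot: [0.839, 0.545, -0.0, 0.0]
wrist_force: [1.1, 2.2, 2.6]
width: 0.0001
```

```bash
python3 k.py .6166 .0290 .005 w5
```

```text
t 16.75 [0.6153 0.0212 0.0361] F [1.08 2.23 2.59]
surface 456 [0.0491 0.0499 0.0591]
tip edge z by row [(284, np.float64(0.0503)), (286, np.float64(0.0533)), (288, np.float64(0.0604)), (290, np.float64(0.0702)), (292, np.float64(0.0726)), (294, np.float64(0.0742)), (296, np.float64(0.0758)), (298, np.float64(0.0778))]
```

{"op": "servo_tool", "data": {
  "rows": [0,0,0.03,0,0,0,0,0,0.03,0,0,0,0,0,0.02,0,0,0,0,0,0,0,0,0,0,0,0,0,0,0,0,0,0,0,0,0,0,0,0,0,0,0,0,0,0,0,0,0,0,0,0,0,0,0,0,0,0,0,0,0]
}}

```text
time: 18.05
eef_pos: [0.6156, 0.0212, 0.0352]
ee_rot: [0.839, 0.545, 0.001, 0.001]
wrist_force: [-2.4, 2.3, 10.9]
width: 0.0
```

{"op": "servo_tool", "data": {
  "rows": [0,0,-0.2,0,0,0,0,0,-0.5,0,0,0,0,0,-0.7,0,0,0,0,0,-0.7,0,0,0,0,0,0,0,0,0,0,0,0,0,0,0,0,0,0,0,0,0,0,0,0,0,0,0,0,0,0,0,0,0,0,0,0,0,0,0]
}}

```text
time: 19.3
eef_pos: [0.6153, 0.0213, 0.0965]
ee_rot: [0.839, 0.545, -0.0, 0.0]
wrist_force: [-0.2, 0.1, 0.4]
width: -0.0
```

```bash
python3 k.py .6155 .021 .008; python3 go.py .475 -.2575 .098 66; python3 - <<'E'
from m import *
s=bot.read_state();p,d=camera("wrist");c,W=cw("wrist",s);C=cloud(c,W,d)
P=C[:285,250:370].reshape(-1,3);g=cv2.cvtColor(p,6)[:285,250:370].ravel()
q=P[(g<90)&(P[:,2]>.056)&(P[:,2]<.085)]
n=np.array([.157,.988]);t=(q[:,:2]-[.6103,-.0074])@n
A=np.polyfit(t,q[:,2],1);print(len(q),t.min(),t.max(),"slope rad",A)
# control box keys, top camera, arm clear?
p,d=camera("top");cv2.imwrite("pics/top2.png",p);g=cv2.cvtColor(p,6)
for k,a in(("sq",(411,272)),("bar",(434,285))):
  print(k,blob(g,*a,10,120)[0:2])
E
```

```text
t 19.3 [0.6153 0.0213 0.0965] F [-0.24  0.14  0.4 ]
surface 782 [0.0564 0.0635 0.0651]
tip edge z by row [(284, np.float64(0.0666)), (286, np.float64(0.0663)), (288, np.float64(0.0669)), (290, np.float64(0.1309)), (292, np.float64(0.1327)), (294, np.float64(0.1347)), (296, np.float64(0.1364)), (298, np.float64(0.1382))]
eef [0.6153 0.0213 0.0966] rotfix(8deg) [0.003 0.003 0.002] yaw 66.02
shift now axes [-10.392  -0.495  -0.043]  after rotfix [-10.392  -0.492  -0.047] q [ 0.03  0.31 -0.03  1.22 -0.    2.02] F [ 0.72 -0.42 -0.17] 19.35
2863 0.006946561719730597 0.0369556979728173 slope rad [-0.17068721  0.06839917]
sq (array([411.30232558, 272.23255814]), np.int32(129))
bar (array([433.54117647, 283.90588235]), np.int32(85))
```

The rocker is tipped down (slope about -0.17 to -0.2 rad). Next is the square key.

{"op": "servo_tool", "data": {
  "rows": [-0.4,-0.02,0,0,0,0,-0.95,-0.045,0,0,0,0,-0.95,-0.045,0,0,0,0,-0.95,-0.045,0,0,0,0,-0.95,-0.045,0,0,0,0,-0.95,-0.045,0,0,0,0,-0.95,-0.045,0,0,0,0,-0.95,-0.045,0,0,0,0,-0.95,-0.045,0,0,0,0,-0.95,-0.045,0,0,0,0]
}}

```text
time: 20.7
eef_pos: [0.4935, -0.2201, 0.0969]
ee_rot: [0.839, 0.545, -0.0, 0.0]
wrist_force: [0.9, -0.4, -0.5]
width: 0.0002
```

{"op": "servo_tool", "data": {
  "rows": [-0.9,-0.045,0,0,0,0,-0.54,-0.02,0,0,0,0,0,0,0,0,0,0,0,0,0,0,0,0,0,0,0,0,0,0,0,0,0,0,0,0,0,0,0,0,0,0,0,0,0,0,0,0,0,0,0,0,0,0,0,0,0,0,0,0]
}}

```text
time: 21.95
eef_pos: [0.4752, -0.2576, 0.0968]
ee_rot: [0.839, 0.545, -0.0, 0.0]
wrist_force: [0.1, 0.1, -0.2]
width: -0.0001
```

```bash
python3 go.py .475 -.2575 .045 66; python3 k.py .475 -.2575 .008 w6; python3 - <<'E'
from m import *
s=bot.read_state();c,W=cw("wrist",s);p=cv2.imread("pics/w6.png");p2,d=camera("wrist");C=cloud(c,W,d);g=cv2.cvtColor(p,6)
m=(g<100)&(C[...,2]>.056)&(C[...,2]<.07)&(np.arange(480)[:,None]<288)
n,l,st,ce=cv2.connectedComponentsWithStats(m.astype(np.uint8))
for i in range(1,n):
  if st[i,4]>150: print(st[i],ce[i],C[l==i].mean(0).round(4),C[l==i].min(0).round(4),C[l==i].max(0).round(4))
E
```

```text
eef [ 0.4752 -0.2576  0.0968] rotfix(8deg) [0.003 0.003 0.002] yaw 66.01
shift now axes [ 1.000e-03 -6.000e-03  1.725e+00]  after rotfix [-0.    -0.006  1.725] q [-0.5   0.17 -0.21  1.18 -0.    1.49] F [ 0.1   0.07 -0.2 ] 21.95
t 21.95 [ 0.4752 -0.2576  0.0968] F [ 0.1   0.07 -0.2 ]
surface 645 [0.0626 0.0634 0.0642]
tip edge z by row [(284, np.float64(0.0631)), (286, np.float64(0.063)), (288, np.float64(0.0623)), (290, np.float64(0.1309)), (292, np.float64(0.1332)), (294, np.float64(0.1346)), (296, np.float64(0.1364)), (298, np.float64(0.1387))]
[631 151   9  59 282] [636.59574468 181.19148936] [ 0.6554 -0.2923  0.0581] [ 0.6528 -0.3092  0.056 ] [ 0.6611 -0.277   0.0619]
[ 276  227   63   61 3576] [306.5352349  257.41470917] [ 0.4729 -0.2571  0.063 ] [ 0.4511 -0.2793  0.056 ] [ 0.4936 -0.2373  0.0654]
```

View pics/w6.png

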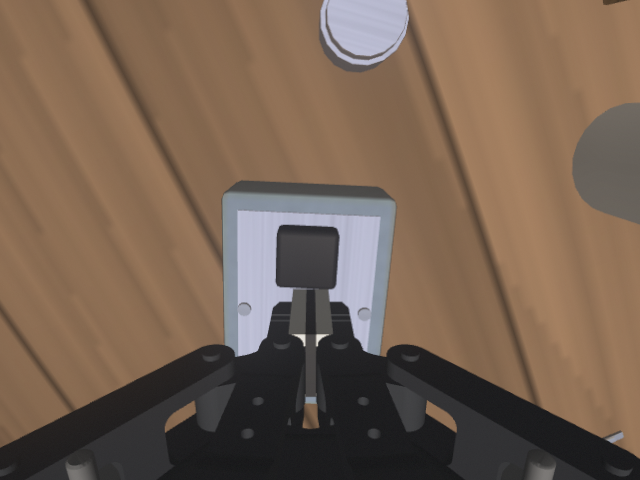

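The square key is at (307,257), centred at about (0.473, -0.257), and the tip is 2 mm off. Press.

{"op": "servo_tool", "data": {
  "rows": [0,-0.06,0.5,0,0,0,0,0,0.5,0,0,0,0,0,0.5,0,0,0,0,0,0.4,0,0,0,0,0,0.1,0,0,0,0,0,0.07,0,0,0,0,0,0.07,0,0,0,0,0,0.07,0,0,0,0,0,0.07,0,0,0,0,0,0,0,0,0]
}}

```text
time: 23.3
eef_pos: [0.4738, -0.257, 0.0284]
ee_rot: [0.839, 0.545, 0.0, 0.001]
wrist_force: [1.2, -0.1, 1.1]
width: -0.0
```

```bash
python3 k.py .473 -.257 .012
```

```text
t 23.3 [ 0.4738 -0.257   0.0284] F [ 1.22 -0.14  1.11]
surface 144 [0.0572 0.058  0.0587]
tip edge z by row [(284, np.float64(0.0586)), (286, np.float64(0.0583)), (288, np.float64(0.0582)), (290, np.float64(0.0627)), (292, np.float64(0.0646)), (294, np.float64(0.0665)), (296, np.float64(0.0683)), (298, np.float64(0.07))]
```

{"op": "servo_tool", "data": {
  "rows": [0,0,0.04,0,0,0,0,0,0.04,0,0,0,0,0,0.04,0,0,0,0,0,0.02,0,0,0,0,0,0,0,0,0,0,0,0,0,0,0,0,0,0,0,0,0,0,0,0,0,0,0,0,0,0,0,0,0,0,0,0,0,0,0]
}}

```text
time: 24.6
eef_pos: [0.4739, -0.257, 0.025]
ee_rot: [0.839, 0.545, 0.0, 0.001]
wrist_force: [-1.1, 0.1, 7.5]
width: -0.0003
```

```bash
python3 k.py .473 -.257 .012
```

```text
t 24.6 [ 0.4739 -0.257   0.025 ] F [-1.12  0.14  7.48]
surface 143 [0.0537 0.0545 0.0554]
tip edge z by row [(284, np.float64(0.0546)), (286, np.float64(0.0547)), (288, np.float64(0.0547)), (290, np.float64(0.0593)), (292, np.float64(0.0611)), (294, np.float64(0.0631)), (296, np.float64(0.0645)), (298, np.float64(0.0669))]
```

The key is at its stop (top at 54.5 mm, 7.5 N). I'll lift straight up and check everything.

{"op": "servo_tool", "data": {
  "rows": [0,0,-0.2,0,0,0,0,0,-0.6,0,0,0,0,0,-0.9,0,0,0,0,0,-0.9,0,0,0,0,0,-0.9,0,0,0,0,0,-0.9,0,0,0,0,0,0,0,0,0,0,0,0,0,0,0,0,0,0,0,0,0,0,0,0,0,0,0]
}}

```text
time: 25.9
eef_pos: [0.4731, -0.2565, 0.1552]
ee_rot: [0.839, 0.545, -0.0, -0.0]
wrist_force: [0.5, 0.6, -0.1]
width: 0.0001
```

```bash
python3 k.py .473 -.257 .010; python3 - <<'E'
from m import *
for n in("top","scene"):
  p,d=camera(n);c,W=cw(n);C=cloud(c,W,d);g=cv2.cvtColor(p,6);d0=np.load(n+".npy");C0=cloud(c,W,d0)
  for k,xy,r in(("cap",(.4585,.282),.013),("rock+",(.6145,.018),.007),("rock-",(.606,-.034),.007),("sq",(.473,-.257),.011),("bar",(.4435,-.3215),.006)):
    q=[np.median(D[np.hypot(D[...,0]-xy[0],D[...,1]-xy[1])<r][:,2]).round(4) for D in(C0,C)]
    print(n,k,"before/after",q)
p0=cv2.imread("pics/top.png");p,_=camera("top")
df=cv2.absdiff(p0,p).max(2);df[330:]=0
print([st.tolist() for st in cv2.connectedComponentsWithStats((df>35).astype(np.uint8))[2][1:] if st[4]>5])
E
```

```text
t 25.9 [ 0.4731 -0.2565  0.1552] F [ 0.51  0.62 -0.15]
surface 614 [0.0538 0.0547 0.0556]
tip edge z by row [(284, np.float64(0.0507)), (286, np.float64(0.0508)), (288, np.float64(0.0504)), (290, np.float64(0.1895)), (292, np.float64(0.1913)), (294, np.float64(0.1936)), (296, np.float64(0.195)), (298, np.float64(0.1969))]
top cap before/after [np.float64(0.0432), np.float64(0.0355)]
top rock+ before/after [np.float64(0.0728), np.float64(0.0636)]
top rock- before/after [np.float64(0.0652), np.float64(0.0747)]
top sq before/after [np.float64(0.0635), np.float64(0.6729)]
top bar before/after [np.float64(0.0646), np.float64(nan)]
scene cap before/after [np.float64(0.0445), np.float64(0.0357)]
scene rock+ before/after [np.float64(0.073), np.float64(0.0648)]
scene rock- before/after [np.float64(0.0648), np.float64(0.0742)]
scene sq before/after [np.float64(0.0619), np.float64(0.6718)]
scene bar before/after [np.float64(0.062), np.float64(0.0621)]
[[401, 222, 61, 82, 1597], [457, 239, 26, 38, 98], [469, 257, 12, 23, 45], [451, 282, 5, 9, 11], [379, 296, 31, 34, 357], [447, 300, 6, 7, 27], [436, 308, 12, 22, 62]]
  return _methods._mean(a, axis=axis, dtype=dtype,
  ret = ret.dtype.type(ret / rcount)
```

All the heights are right, the bar key is unchanged, and the only differences in the top picture are around the arm and the control box it hides. Handing in.

```bash
python3 -c "
from cell import job_done; print(job_done())"
```

```text
the job is handed in; nothing more can be done
None
```

I pressed the lamp cap, then tipped the rocker, then pressed the square key, each to its stop with the shut fingertip. I handed the job in at about 26 s with the arm lifted clear; no verdict was reported.

| Control | Height before | Height after | Wrist force at the stop |
|---|---|---|---|
| Lamp cap | about 45 mm | about 36 mm | 18.5 N |
| Rocker, raised (+y) end | about 73 mm | about 64 mm | 10.9 N |
| Square key | about 63.5 mm | about 54.5 mm | 7.5 N |
| Bar key | 62.0 mm | 62.1 mm | not touched |

The rocker's other end rose from about 65 to 74.5 mm.

- **Unit and bystander positions:** in the top picture, the only changes above row 330 (I masked out the rest) were around the arm, which then hid the control box. I did not check that box's final position directly.
- **Fingertip offset:** the real fingertip ended about 30 mm behind the stated TCP (30–34 mm by the measurements). The first cap press therefore stopped short in the air; the wrist depth image showed this, and I corrected for it.
- **Wrist limit:** the last joint reached its limit (3.14) on the way to the lamp, so I turned the tool back before pressing.
- **Measurement disagreement:** the two-view triangulation put the square key about 9 mm too low. The depth readings and the wrist camera agreed with the stated height, so I went by those.

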